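# Feel the trimmed rim of the tray up to the spot the knife missed

### The job

The rim of the plastic tray has just been trimmed with the knife. With the fingers shut, put the fingertips on the rim at the corner with the peel tab and run them lightly along it: down the long side that starts at the tab, round the next corner, across the short side and onto the other long side, as far as the little tongue of plastic that the knife missed. Finish there with the fingertips held still and still lightly pressing on the rim at the root of the tongue, to show where to trim; do not press hard, do not lift or shift the tray, and leave everything else alone.

Things in the scene. Friction and masses are not known exactly. Their poses are not given: they have to be found in the camera images.
- tray: plastic food tray, an open rounded-rectangular box of thin milky plastic, 200 mm (its x) by 144 mm (its y) over the rim, 64 mm high. Origin: centre of its underside, z up. Loose on the table (0.13 kg), held down by the steel block lying in it; it slides if pushed sideways with several newtons. A flat rounded peel tab, 26 mm wide, sticks out 31 mm from the corner at (+x, +y); other corners are plain
- rim: the tray's flat outward rim, origin and axes as the tray: 12 mm wide, 3 mm thick, top face 64 mm above the table. Its centre line is a rounded rectangle reaching 94 mm either way along x and 66 mm along y, corner radius 24 mm. Springy: under a fingertip all of it gives straight down about 1 mm per newton and springs back; more than about 14 N is too hard for it
- rim0 (a point): unmarked point on the centre line of the rim's top face, at the middle of the peel-tab corner's curve, where the run begins
- rim1 (a point): unmarked point on the centre line of the rim's top face, on the first long side (+y side), 46 mm along x from its middle
- rim2 (a point): unmarked point on the centre line of the rim's top face, middle of the first long side (+y side)
- rim3 (a point): unmarked point on the centre line of the rim's top face, on the first long side, 46 mm past its middle (x = -46 mm)
- rim4 (a point): unmarked point on the centre line of the rim's top face, middle of the curve of the next corner (-x, +y)
- rim5 (a point): unmarked point on the centre line of the rim's top face, on the short side (-x side), 22 mm before its middle (y = +22 mm)
- rim6 (a point): unmarked point on the centre line of the rim's top face, on the short side, 22 mm past its middle (y = -22 mm)
- rim7 (a point): unmarked point on the centre line of the rim's top face, middle of the curve of the second corner (-x, -y)
- rim8 (a point): unmarked point on the centre line of the rim's top face, on the other long side (-y side), 56 mm before its middle (x = -56 mm)
- tongue (a point): root of the tongue of plastic that the knife missed, on the centre line of the rim's top face. The tongue is flat, 10 mm wide, level with the rim, same plastic, sticks out about 20 mm from the rim's outer edge and is fixed to it, on the second long side (-y side), anywhere from x = -30 to x = +45 mm of the tray
- block: bright steel holding-down block, 110 x 60 x 30 mm, 1.5 kg, lying in the tray, top about 33 mm above the table, well below the rim; leave it. Origin: centre of its underside, x lengthwise
- pencil: flat red carpenter's pencil, 134 mm long, 13 mm wide, 8 mm thick, lying in the tray beside the block. Origin: under its middle, point to +x
- knife: red-handled craft knife, 170 mm long, 24 mm wide, 21 mm high, lying near the tray. Origin: under its middle, blade to +x
- offcut: L-shaped strip of trimmed-off plastic, 158 x 50 mm, 10 mm wide, 4 mm thick, lying near the tray. Origin: under the middle of its long leg
- tape: cardboard-coloured roll of masking tape, 84 mm across, 25 mm high, lying flat near the tray. Origin: centre of its underside
- pliers: combination pliers with blue handles, 180 mm long, 14 mm high, lying to the right. Origin: under the pivot, jaws to +x
- heatgun: blue hot-air gun standing on its end, nozzle up, 245 mm tall, 90 mm across the foot, to the left. Origin: centre of its foot
- rule: steel rule, 300 x 30 x 3 mm, lying flat to the left. Origin: centre of its underside, x lengthwise

How it is judged:
By the outcome, as a careful person would: the job done as asked, in the order asked, and still so for the second after the job is handed in, while the arm keeps its last pose, push and grip.
It also fails if it takes over 48 s, if anything falls off the work surface, if the arm or the gripper's body presses on something with over 40 N, if the wrist force passes 120 N, or if a joint passes its speed limit or range.

### The arm

A 7-joint arm with a two-finger parallel gripper is mounted at the origin on the work surface. World frame = base frame: x ahead of the robot, y to its left, z up, the work surface at z = 0. Lengths are in m, angles in rad, forces in N, time in s.
With the tool pointing down it reaches from about 0.4 to 0.75 m from the base axis. Payload 19.5 kg.
Tool frame: the origin (TCP) lies between the finger pads; the fingertips stand r.finger_overhang ahead of it and the grasp point (between the pads) lies 8 mm behind it (r.finger_overhang is the distance from the TCP to the fingertips, in m); z points along the fingers, y is the line along which they close (so a half turn about z gives the same grasp; the last joint's range is limited). The gripper opens to 85 mm and grips with 20 to 120 N. Pads are 22 mm wide; open, the fingers measure 114 mm over their backs; the gripper's body (76 mm by 85 mm) begins 54 mm behind the grasp point. The pads swing forward as they close: fully open they stand 13 mm farther back than shut.
Start: joints at [-0.042, 0.707, -0.028, 1.485, 0.022, 0.951, -0.075], TCP at [0.575, 0, 0.242] pointing down, gripper open.
Joint ranges: [-2.71, 2.71], [-0.32, 2.16], [-1.57, 1.52], [0, 2.45], [-1.46, 4.6], [0, 2.02], [-2.83, 2.83]. Speed limits (rad/s): [1.89, 1.89, 2.57, 2.57, 3.01, 3.01, 3.01].

### API

Orientations are given as a unit quaternion [w, x, y, z].
In Python, from plant import r gives the robot as it stands.
- The arm moves only by the tool drive_tool, never from a script. Its argument "targets" is a list of rows, each a list of 4 numbers: the shift along the world's x, y, z in m, then the turn about the world's z in rad. In form: [[x, y, z, twist], ...]. A call has 1 to 10 rows; each row is the pose to reach, as a shift and turn from the pose commanded when the call began; what a row does not reach only later rows make up. A row lasts 1/12 s, in which the tool goes at most 41.7 mm and 7.16 degrees, less where a joint would pass 70% of its speed; a pose out of reach is approached as far as the arm can. A call with a gripper value outside its range is refused whole. "grip" is the closure, from 0 (fully open) to 1 (shut), set as the call begins (left out, the last holds). The fingers move at their own pace and stop on an object; "newtons" is the grip in N (left out, the last holds). Time passes only in rows, so rows that repeat a pose let the fingers close. It gives the time, the measured TCP pose, the force, the opening and the grip force at its end, in the units of the state.
- r.get_obs(): the state, without advancing time (a new reading comes with each control period).
- r.get_image(name): name is "scene" or "side" or "wrist"; returns the picture (480x640x3 uint8, red, green, blue); there is no depth.
- r.calibration(name): a dict with "intrinsics" (3x3 intrinsics, pixels), "rvec" (rotation vector, rad) and "tvec" (3), from world to camera coordinates, as OpenCV has them. Camera axes: x right, y down, z forward; pixel columns grow to the right and rows downward; lengths in m; the calibration is good to about 2 mm. A picture is of the moment at which its call begins: read the wrist's pose just before it. calibration takes no time and is no camera call; for the wrist camera it gives the pose at the moment of the call.
- r.close_job(): hands the job in; it is judged then, once.
The state is a dict: "t": time; "joint_positions": joint angles; "dq": joint speeds; "effort": joint torques, N m; "ee_pos": TCP position; "ee_rot": TCP orientation; "wrist_force": force on the tool from outside, world axes, zero at the start; "wrist_torque": the same for the moment, N m; "opening": finger opening in m; "grasp_force": force on a finger pad.
Only numpy, scipy, OpenCV 4.12 (cv2) and the standard library are available. Lean on these libraries where they do the work, as an engineer would, in place of code of your own. Each camera call takes 0.05 s, during which the arm holds its last target. There are 200 camera calls.

## Working session

There is one attempt and no reset: what is moved stays moved. The work goes in short steps, Python scripts to look and compute and a tool call to move; the robot and the scene stay as the last step left them, time stands still between calls to the robot, and variables do not carry over. Pictures are saved under pics/ and viewed, at most 10 in all, crops included, and the job is handed in when it is done.

Besides the shell and the picture viewer there is one more tool, called after "Emit:" as name([rows], argument=value, ...), one row to a line, values as JSON. drive_tool: Moves the arm, as the interface text tells. Its arguments: {"type":"object","properties":{"targets":{"type":"array"},"grip":{"type":"number"},"newtons":{"type":"number"}},"required":["targets"]}

```bash
mkdir -p pics; python3 - <<'E'
from plant import r
import cv2
for n in("scene","side","wrist"):
    cv2.imwrite(f"pics/{n}.png",r.get_image(n)[:,:,::-1])
    c=r.calibration(n); print(n,c)
o=r.get_obs();print(r.finger_overhang,o['t'],o['ee_pos'],o['ee_rot'],o['wrist_force'],o['opening'])
E
```

```text
scene {'intrinsics': array([[448.1473514 ,   0.        , 314.75893769],
       [  0.        , 448.1473514 , 236.95735361],
       [  0.        ,   0.        ,   1.        ]]), 'rvec': array([ 1.48030925,  2.31264758, -0.68144879]), 'tvec': array([ 0.20690779, -0.37998826,  1.35090945])}
side {'intrinsics': array([[600.52588222,   0.        , 328.76825339],
       [  0.        , 600.52588222, 240.81269916],
       [  0.        ,   0.        ,   1.        ]]), 'rvec': array([ 0.86940547, -2.54874914,  1.05206521]), 'tvec': array([0.42696703, 0.25192775, 1.32875762])}
wrist {'intrinsics': array([[427.04463887,   0.        , 320.63862094],
       [  0.        , 427.04463887, 237.899462  ],
       [  0.        ,   0.        ,   1.        ]]), 'rvec': array([-2.84158557e+00, -1.91527250e-03,  3.17207885e-03]), 'tvec': array([-0.57348342, -0.03892808,  0.38060424])}
0.011 0.15 [ 5.74820260e-01 -6.66424249e-06  2.41947643e-01] [-2.82979061e-04  7.07122604e-01  7.07090844e-01 -2.85734298e-04] [-0.31840175 -0.19182932  0.17214476] 0.08548923840265542
```

View pics/scene.png

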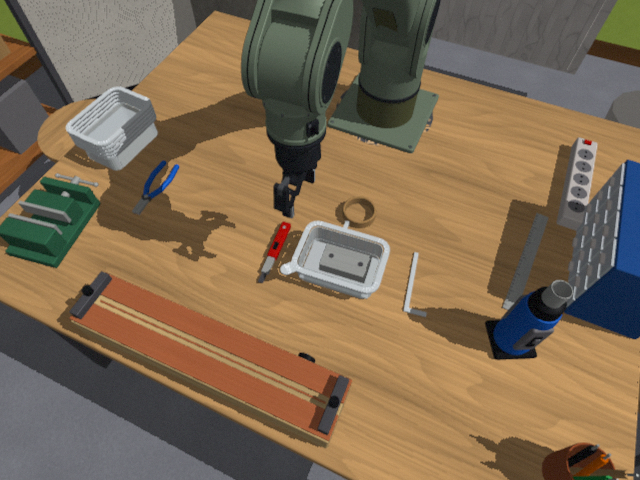

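View pics/wrist.png

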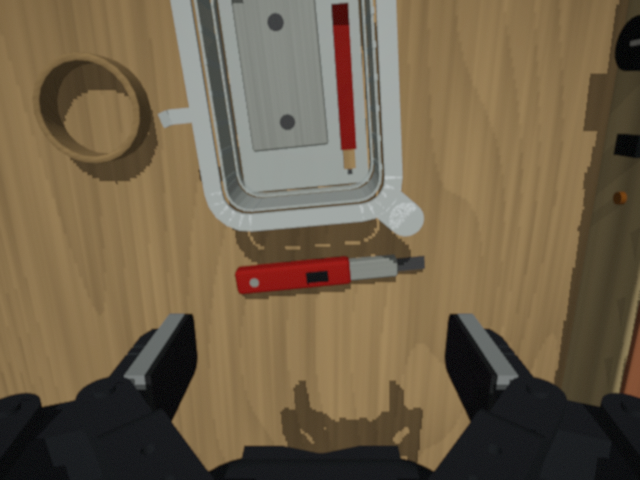

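The wrist picture shows the tab at (405,215), lower right, and the tongue at (165,117), left side. The tray runs off the top of the frame. I'll compute rough points, then look from farther along +y.

```bash
cat > h.py <<'E'
import numpy as np,cv2
from plant import r
def ray(c,px,z):
    R=cv2.Rodrigues(c['rvec'])[0]; C=-R.T@c['tvec']
    d=R.T@np.linalg.inv(c['intrinsics'])@np.c_[np.atleast_2d(px),np.ones(len(np.atleast_2d(px)))].T
    return (C[:,None]+d*(z-C[2])/d[2]).T
def proj(c,P): return cv2.projectPoints(np.float64(P),c['rvec'],c['tvec'],c['intrinsics'],None)[0][:,0]
E
python3 - <<'E'
from h import *
np.set_printoptions(precision=4,suppress=True)
c=r.calibration("wrist");print(-cv2.Rodrigues(c['rvec'])[0].T@c['tvec'])
print(ray(c,[[405,215],[165,117],[200,117],[398,117],[300,225]],.064))
print(ray(r.calibration("scene"),[[288,268],[346,225],[385,246],[372,290]],.064))
E
```

```text
[0.5743 0.0759 0.3737]
[[ 0.6366 -0.002   0.064 ]
 [ 0.4648  0.0683  0.064 ]
 [ 0.4893  0.0683  0.064 ]
 [ 0.6276  0.0684  0.064 ]
 [ 0.5581 -0.0098  0.064 ]]
[[ 0.6352 -0.0009  0.064 ]
 [ 0.476   0.0707  0.064 ]
 [ 0.4922  0.1728  0.064 ]
 [ 0.608   0.1851  0.064 ]]
```

Emit:
drive_tool([
  [-0.005,0.03,0.01,0],
  [-0.01,0.06,0.02,0],
  [-0.015,0.085,0.03,0],
  [-0.015,0.1,0.03,0],
  [-0.015,0.1,0.03,0],
  [-0.015,0.1,0.03,0],
])

```text
t: 0.65
ee_pos: [0.5598, 0.1004, 0.2721]
ee_rot: [-0.0, 0.707, 0.708, -0.0]
wrist_force: [-0.2, -0.8, -0.6]
opening: 0.0854
grasp_force: 0.0
```

```bash
python3 - <<'E'
from h import *
import pickle
c=r.calibration("wrist");im=r.get_image("wrist");o=r.get_obs()
cs=r.calibration("scene");s=r.get_image("scene")
pickle.dump((c,im,cs,s),open("v.pkl","wb"))
b=im[:,:,::-1]
cv2.imwrite("pics/w2.png",cv2.resize(b,(800,600),interpolation=cv2.INTER_CUBIC))
print(o['t'],o['ee_pos'],o['wrist_force'])
E
```

```text
0.7 [0.55992943 0.09940324 0.27198423] [-0.35486597 -0.56242024 -0.05841496]
```

View pics/w2.png

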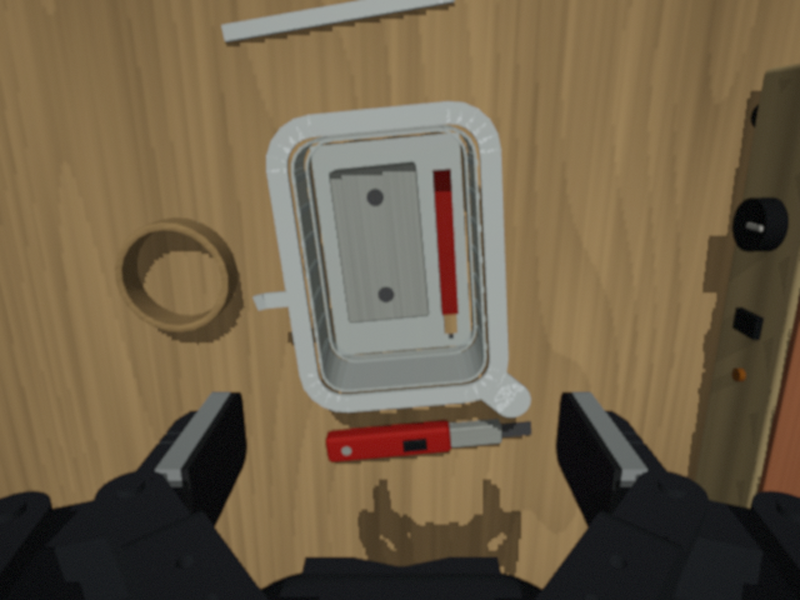

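The whole tray is in view: tab at (512,397) in the enlarged picture, tongue at (255–290,300) on the left. I'll fit the rim outline by least squares.

```bash
cat > fit.py <<'E'
from h import *
import pickle
from scipy.optimize import least_squares
np.set_printoptions(precision=4,suppress=True)
c,im,cs,s=pickle.load(open("v.pkl","rb"))
def sd(q): # signed distance to outer rim outline
    d=np.abs(q)-np.array([.07,.042]); return np.linalg.norm(np.maximum(d,0),axis=1)+np.minimum(d.max(1),0)-.03
def loc(p,P): 
    a=p[2];R=np.array([[np.cos(a),-np.sin(a)],[np.sin(a),np.cos(a)]]); return (P-p[:2])@R
def fit(c,im,seed,p0):
    hsv=cv2.cvtColor(im,cv2.COLOR_RGB2HSV)
    m=((hsv[...,1]<60)&(hsv[...,2]>115)).astype(np.uint8)
    n,l,st,_=cv2.connectedComponentsWithStats(m); k=l[seed[1],seed[0]]
    cn=max(cv2.findContours((l==k).astype(np.uint8),cv2.RETR_EXTERNAL,cv2.CHAIN_APPROX_NONE)[0],key=len)[:,0]
    P=ray(c,cn,.064)[:,:2]
    f=least_squares(lambda p:sd(loc(p,P)),p0,loss="cauchy",f_scale=.0015)
    q=loc(f.x,P);d=sd(q)
    print("pose",f.x,"n",len(P),"inl med",np.median(np.abs(d[np.abs(d)<.005])),"frac",np.mean(np.abs(d)<.002))
    t=q[(d>.008)&(q[:,1]<-.075)&(q[:,0]<.07)]; print("tongue local",t.min(0),t.max(0),t.mean(0))
    t=q[(d>.008)&(q[:,1]>.05)]; print("tab",t.min(0),t.max(0))
    return f.x
if __name__=="__main__":
    p0=[.556,.09,-np.pi/2+.05]
    p=fit(c,im,(224,180),p0)
    try: fit(cs,s,(300,245),p0)
    except Exception as e: print(e)
    a=p[2];R=np.array([[np.cos(a),-np.sin(a)],[np.sin(a),np.cos(a)]])
    k=24*(1-.5**.5)/1000
    L=np.array([[.094-k,.066-k],[.046,.066],[0,.066],[-.046,.066],[-.094+k,.066-k],[-.094,.022],[-.094,-.022],[-.094+k,-.066+k],[-.056,-.066]])
    W=L@R.T+p[:2];print(W)
    v=cv2.resize(im[60:360,190:430,::-1].copy(),None,fx=2.5,fy=2.5,interpolation=cv2.INTER_CUBIC)[:600]
    for w in proj(c,np.c_[W,np.full(len(W),.064)]): cv2.circle(v,tuple(int(x) for x in (w-[190,60])*2.5+1),3,(0,0,255),-1)
    cv2.imwrite("pics/fit.png",v)
E
python3 fit.py
```

```text
pose [ 0.5537  0.0901 -1.4778] n 838 inl med 0.0007478464616351779 frac 0.8496420047732697
tongue local [ 0.0076 -0.0954] [ 0.0197 -0.0804] [ 0.0135 -0.0889]
tab [0.0859 0.0582] [0.1155 0.0876]
pose [ 0.5554  0.0905 -1.4756] n 293 inl med 0.0006054838816260903 frac 0.5733788395904437
tongue local [ 0.0078 -0.0934] [ 0.0182 -0.0821] [ 0.0133 -0.0882]
tab [-0.087   0.0597] [0.116  0.0875]
[[0.6205 0.009 ]
 [0.6237 0.0504]
 [0.6194 0.0962]
 [0.6151 0.142 ]
 [0.6043 0.1822]
 [0.5669 0.1857]
 [0.523  0.1817]
 [0.4869 0.1712]
 [0.4828 0.1397]]
```

View pics/fit.png

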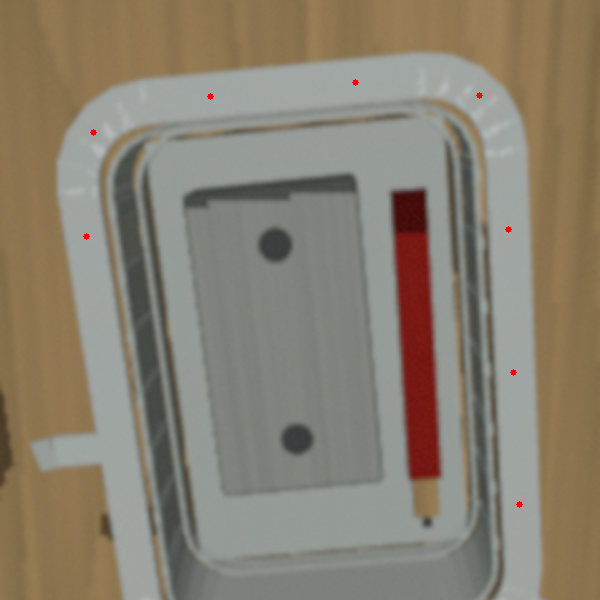

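The fit agrees between the two cameras within 2 mm, and the overlay points sit on the rim, about 1 mm low in x. I'll use (0.5548, 0.0903, −1.477) with the tongue at local x = +13.5 mm. Next I lay out the path.

```bash
cat > path.py <<'E'
import numpy as np
def path(p=(.5548,.0903,-1.477),tx=.0135,n=70):
    th=lambda a,b:np.radians(np.linspace(a,b,30))
    A=lambda cx,cy,a,b:np.c_[cx+.024*np.cos(th(a,b)),cy+.024*np.sin(th(a,b))]
    L=np.vstack([A(.07,.042,45,90),A(-.07,.042,90,180),A(-.07,-.042,180,270),[[tx,-.066]]])
    s=np.r_[0,np.cumsum(np.linalg.norm(np.diff(L,axis=0),axis=1))]
    u=np.linspace(0,s[-1],n+1); L=np.c_[np.interp(u,s,L[:,0]),np.interp(u,s,L[:,1])]
    a=p[2];R=np.array([[np.cos(a),-np.sin(a)],[np.sin(a),np.cos(a)]])
    return L@R.T+p[:2],s[-1]
if __name__=="__main__":
    W,l=path();print(l,W[0],W[-1])
    for k in range(0,70,10): print(k,(1000*(W[k+1:k+11]-W[k])).round(1).tolist())
E
python3 path.py
```

```text
0.4017379867973154 [0.62165691 0.00923484] [0.49035451 0.07067786]
0 [[3.1, 4.8], [5.0, 10.2], [5.5, 15.9], [5.0, 21.6], [4.5, 27.4], [3.9, 33.1], [3.4, 38.8], [2.9, 44.5], [2.3, 50.2], [1.8, 55.9]]
10 [[-0.5, 5.7], [-1.1, 11.4], [-1.6, 17.1], [-2.2, 22.9], [-2.7, 28.6], [-3.2, 34.3], [-3.8, 40.0], [-4.3, 45.7], [-4.8, 51.4], [-5.4, 57.1]]
20 [[-0.5, 5.7], [-1.1, 11.4], [-1.6, 17.1], [-2.2, 22.9], [-2.7, 28.6], [-3.2, 34.3], [-3.8, 40.0], [-4.4, 45.7], [-6.0, 51.2], [-8.9, 56.1]]
30 [[-4.0, 4.1], [-8.8, 7.2], [-14.2, 9.0], [-20.0, 9.5], [-25.7, 9.0], [-31.4, 8.4], [-37.1, 7.9], [-42.8, 7.4], [-48.5, 6.8], [-54.2, 6.3]]
40 [[-5.7, -0.5], [-11.4, -1.1], [-17.1, -1.6], [-22.9, -2.2], [-28.6, -2.7], [-34.3, -3.2], [-40.0, -3.8], [-45.7, -4.3], [-51.4, -4.9], [-57.0, -6.2]]
50 [[-5.1, -2.7], [-9.4, -6.4], [-12.7, -11.1], [-14.8, -16.4], [-15.5, -22.1], [-15.1, -27.8], [-14.6, -33.6], [-14.0, -39.3], [-13.5, -45.0], [-13.0, -50.7]]
60 [[0.5, -5.7], [1.1, -11.4], [1.6, -17.1], [2.2, -22.9], [2.7, -28.6], [3.2, -34.3], [3.8, -40.0], [4.3, -45.7], [4.8, -51.4], [5.4, -57.1]]
```

Emit:
drive_tool([
  [0.01,-0.02,-0.01,0],
  [0.025,-0.045,-0.03,0],
  [0.04,-0.07,-0.06,0],
  [0.055,-0.085,-0.1,0],
  [0.0615,-0.091,-0.13,0],
  [0.0615,-0.091,-0.15,0],
  [0.0615,-0.091,-0.17,0],
  [0.0615,-0.091,-0.18,0],
  [0.0615,-0.091,-0.182,0],
  [0.0615,-0.091,-0.182,0],
], grip=1, newtons=20)

```text
t: 1.58
ee_pos: [0.6215, 0.0085, 0.0904]
ee_rot: [-0.0, 0.707, 0.707, -0.0]
wrist_force: [-0.0, 0.6, -0.4]
opening: 0.0001
grasp_force: 0.0
```

```bash
python3 - <<'E'
from h import *
w=r.get_image("wrist");s=r.get_image("side");c=r.calibration("side");cw=r.calibration("wrist")
o=r.get_obs();e=o['ee_pos']
u=proj(c,[[e[0],e[1],.064]])[0].astype(int);print(u,proj(c,[e-[0,0,.011]]),proj(cw,[e-[0,0,.011],[e[0],e[1],.064]]))
x,y=max(u[0]-70,0),max(u[1]-90,0)
a=cv2.resize(s[y:y+150,x:x+140],(400,429),interpolation=cv2.INTER_CUBIC)
b=cv2.resize(w[100:,180:480],(400,507),interpolation=cv2.INTER_CUBIC)
v=np.zeros((510,800,3),np.uint8);v[:429,:400]=a;v[:507,400:]=b
cv2.imwrite("pics/near.png",v[:,:,::-1]);print(x,y,o['wrist_force'])
E
```

```text
[301 218] [[301.21459363 214.04137842]] [[322.64993544 319.31926703]
 [322.47249289 300.05507355]]
231 128 [-0.31592476  0.05697771  0.25115617]
```

View pics/near.png

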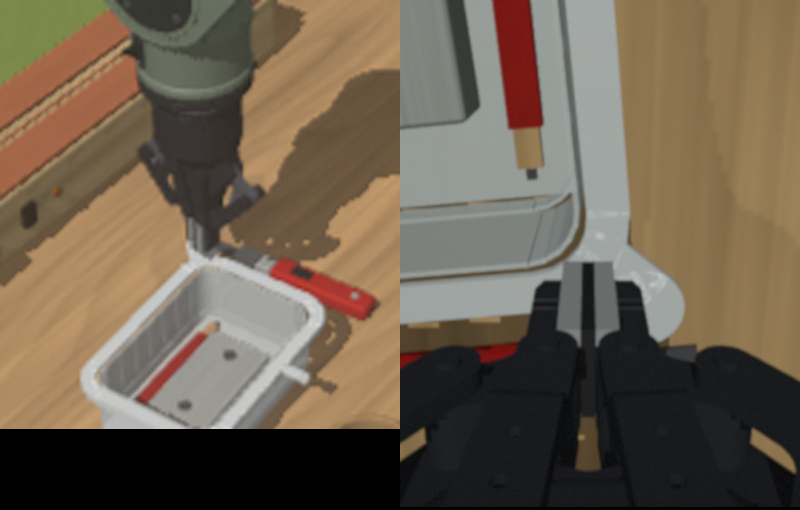

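The closed fingertips are over the tab corner: at about (588,265) in the wrist crop and (205,250) in the side crop. I descend gently.

Emit:
drive_tool([
  [0,0.001,-0.005,0],
  [0,0.001,-0.01,0],
  [0,0.001,-0.013,0],
  [0,0.001,-0.015,0],
  [0,0.001,-0.016,0],
  [0,0.001,-0.017,0],
  [0,0.001,-0.017,0],
  [0,0.001,-0.017,0],
])

```text
t: 2.35
ee_pos: [0.6214, 0.01, 0.0734]
ee_rot: [-0.0, 0.707, 0.707, -0.0]
wrist_force: [-0.8, 0.8, 1.5]
opening: 0.0002
grasp_force: 0.9
```

Emit:
drive_tool([
  [0,0,-0.0005,0],
  [0,0,-0.001,0],
  [0,0,-0.001,0],
  [0.003,0.0048,-0.001,0],
  [0.005,0.01,-0.001,0],
  [0.0055,0.016,-0.001,0],
  [0.005,0.0215,-0.001,0],
  [0.0045,0.0275,-0.001,0],
  [0.004,0.033,-0.001,0],
  [0.0035,0.039,-0.001,0],
])

```text
t: 3.18
ee_pos: [0.6249, 0.0496, 0.0723]
ee_rot: [-0.0, 0.707, 0.707, -0.0]
wrist_force: [-0.3, -0.7, 3.1]
opening: 0.0002
grasp_force: 1.4
```

Emit:
drive_tool([
  [-0.0005,0.0057,0,0],
  [-0.001,0.0114,0,0],
  [-0.0016,0.0171,0,0],
  [-0.0022,0.0229,0,0],
  [-0.0027,0.0286,0,0],
  [-0.0032,0.0343,0,0],
  [-0.0038,0.04,0,0],
  [-0.0043,0.0457,0,0],
  [-0.0048,0.0514,0,0],
  [-0.0054,0.057,0,0],
])

```text
t: 4.02
ee_pos: [0.6195, 0.1066, 0.0723]
ee_rot: [-0.0, 0.707, 0.707, -0.0]
wrist_force: [0.3, -1.9, 3.7]
opening: 0.0001
grasp_force: 1.4
```

Emit:
drive_tool([
  [-0.0004,0.0048,0.0003,0],
  [-0.001,0.0105,0.0003,0],
  [-0.0015,0.0162,0.0003,0],
  [-0.002,0.0219,0.0003,0],
  [-0.0026,0.0276,0.0003,0],
  [-0.0031,0.0333,0.0003,0],
  [-0.0037,0.0391,0.0003,0],
  [-0.0042,0.0448,0.0003,0],
  [-0.0047,0.0505,0.0003,0],
  [-0.0053,0.0562,0.0003,0],
])

```text
t: 4.85
ee_pos: [0.6142, 0.1628, 0.0726]
ee_rot: [-0.0, 0.707, 0.707, -0.0]
wrist_force: [-1.3, -2.0, 2.1]
opening: -0.0001
grasp_force: 1.3
```

```bash
python3 - <<'E'
from h import *
import pickle
from fit import fit
cs=r.calibration("scene");s=r.get_image("scene")
try: fit(cs,s,(300,245),[.555,.09,-1.477])
except Exception as e: print(e)
w=r.get_image("side");cv2.imwrite("pics/side2.png",cv2.resize(w[130:330,180:420],(720,600),interpolation=cv2.INTER_CUBIC)[:,:,::-1])
print(r.get_obs()['wrist_force'])
E
```

```text
pose [ 0.5413  0.0961 -1.2793] n 330 inl med 0.0016277495613356563 frac 0.1606060606060606
zero-size array to reduction operation minimum which has no identity
[-0.6579  1.875   2.2713]
```

View pics/side2.png

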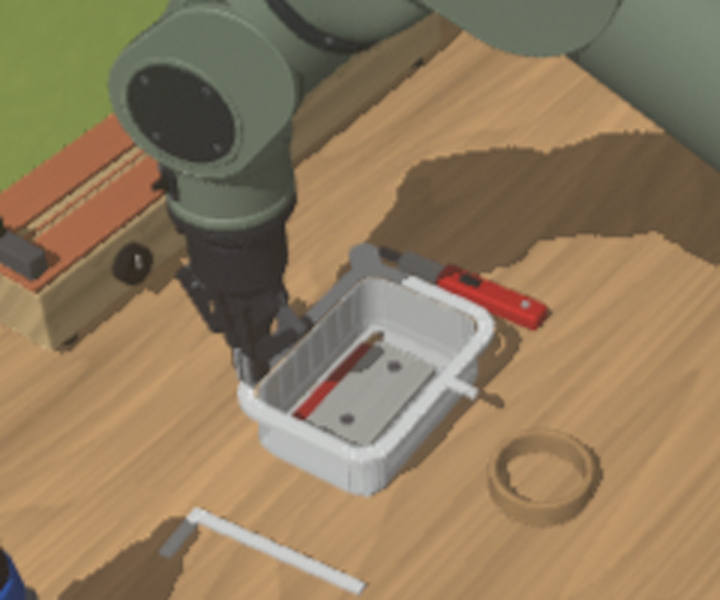

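The fingers stand on the rim near the (−x,+y) corner, and the tongue shows at (462,385). The scene fit failed because the arm hides part of the tray. I'll check for any shift against the first side image instead.

```bash
cat > shift.py <<'E'
from h import *
s0=cv2.imread("pics/side.png");s1=r.get_image("side")[:,:,::-1]
for (x,y,w,h) in ((300,270,60,26),(326,248,20,16)):
    up=lambda a:cv2.resize(a,None,fx=8,fy=8,interpolation=cv2.INTER_CUBIC)
    m=cv2.matchTemplate(up(s1[y-4:y+h+4,x-4:x+w+4].copy()),up(s0[y:y+h,x:x+w]),cv2.TM_CCOEFF_NORMED)
    _,v,_,l=cv2.minMaxLoc(m);print(v,(np.array(l)-32)/8)
E
python3 shift.py
```

```text
0.9860227704048157 [0.125 0.25 ]
0.9864184856414795 [-0.125  0.625]
```

Emit:
drive_tool([
  [-0.0006,0.0055,0,0],
  [-0.002,0.0111,0,0],
  [-0.0051,0.0161,0,0],
  [-0.0091,0.0202,0,0],
  [-0.014,0.0233,0,0],
  [-0.0193,0.0251,0,0],
  [-0.0251,0.0256,0,0],
  [-0.0308,0.0251,0,0],
  [-0.0365,0.0245,0,0],
  [-0.0422,0.024,0,0],
])

```text
t: 5.83
ee_pos: [0.5715, 0.186, 0.0726]
ee_rot: [-0.0, 0.707, 0.707, -0.0]
wrist_force: [2.1, 0.2, 2.6]
opening: -0.0001
grasp_force: 1.2
```

Emit:
drive_tool([
  [-0.0057,-0.0005,0,0],
  [-0.0114,-0.0011,0,0],
  [-0.0171,-0.0016,0,0],
  [-0.0228,-0.0021,0,0],
  [-0.0285,-0.0027,0,0],
  [-0.0342,-0.0032,0,0],
  [-0.04,-0.0038,0,0],
  [-0.0457,-0.0043,0,0],
  [-0.0514,-0.0048,0,0],
  [-0.0571,-0.0054,0,0],
])

```text
t: 6.67
ee_pos: [0.5144, 0.1807, 0.0726]
ee_rot: [-0.0, 0.707, 0.707, -0.0]
wrist_force: [1.0, 0.0, 2.2]
opening: 0.0002
grasp_force: 1.2
```

Emit:
drive_tool([
  [-0.0057,-0.0005,0,0],
  [-0.0114,-0.0011,0,0],
  [-0.017,-0.0024,0,0],
  [-0.0221,-0.0051,0,0],
  [-0.0264,-0.0088,0,0],
  [-0.0297,-0.0135,0,0],
  [-0.0318,-0.0188,0,0],
  [-0.0325,-0.0245,0,0],
  [-0.0321,-0.0302,0,0],
  [-0.0316,-0.036,0,0],
])

```text
t: 7.5
ee_pos: [0.4834, 0.1441, 0.0725]
ee_rot: [-0.0, 0.707, 0.707, -0.0]
wrist_force: [0.9, 1.9, 2.7]
opening: 0.0001
grasp_force: 1.3
```

Emit:
drive_tool([
  [0.0005,-0.0057,0,0],
  [0.0011,-0.0114,0,0],
  [0.0016,-0.0171,0,0],
  [0.0021,-0.0228,0,0],
  [0.0027,-0.0285,0,0],
  [0.0032,-0.0342,0,0],
  [0.0038,-0.04,0,0],
  [0.0043,-0.0457,0,0],
  [0.0048,-0.051,0,0],
  [0.005,-0.053,0,0],
])

```text
t: 8.33
ee_pos: [0.4885, 0.0908, 0.0726]
ee_rot: [0.0, 0.707, 0.707, -0.0]
wrist_force: [-1.3, 1.6, 1.6]
opening: -0.0001
grasp_force: 1.3
```

```bash
python3 - <<'E'
from h import *
c=r.calibration("side");s=r.get_image("side");w=r.get_image("wrist")
o=r.get_obs();print(o['ee_pos'],o['wrist_force'])
a=cv2.resize(s[200:300,270:370],(400,400),interpolation=cv2.INTER_CUBIC)
b=cv2.resize(w[180:380,220:420],(400,400),interpolation=cv2.INTER_CUBIC)
cv2.imwrite("pics/end.png",np.hstack([a,b])[:,:,::-1])
g=np.array([[.49035,.07067,.064]]);print((proj(c,g)-[270,200])*4,(proj(c,[o['ee_pos']-[0,0,.011]])-[270,200])*4)
E
```

```text
[0.48843492 0.09109759 0.07257097] [-0.77946812 -1.14242822  2.13756389]
[[228.08265275 220.45902023]] [[209.7929388  244.13729702]]
```

View pics/end.png

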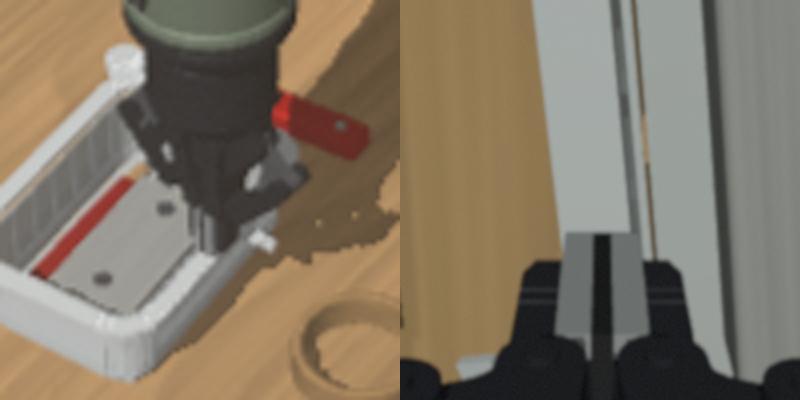

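The tips are centred on the rim in the wrist crop, at (602,235). The tongue shows at about (478,366) there and (263,239) in the side crop, so I can refine its position.

```bash
python3 - <<'E'
from h import *
from fit import loc
p=np.array([.5548,.0903,-1.477])
for P in (ray(r.calibration("wrist"),[[220+78/2,180+366/2]],.0615),ray(r.calibration("side"),[[270+263/4,200+239/4]],.0625)): print(P,loc(p,P[:,:2]))
E
python3 shift.py
```

```text
[[0.4639 0.0723 0.0615]] [[ 0.0094 -0.0922]]
[[0.4651 0.0689 0.0625]] [[ 0.0129 -0.0913]]
0.9868853688240051 [0.125 0.25 ]
0.35229405760765076 [4.    3.625]
```

Emit:
drive_tool([
  [0.0005,-0.005,0,0],
  [0.001,-0.01,0,0],
  [0.0014,-0.015,0,0],
  [0.0017,-0.018,0,0],
  [0.0019,-0.0195,0,0],
  [0.0019,-0.0203,0,0],
  [0.0019,-0.0203,0,0],
  [0.0019,-0.0203,0,0],
  [0.0019,-0.0203,0,0],
  [0.0019,-0.0203,0,0],
])

```text
t: 9.32
ee_pos: [0.4903, 0.0714, 0.0726]
ee_rot: [0.0, 0.707, 0.707, -0.0]
wrist_force: [1.0, -1.0, 3.6]
opening: 0.0001
grasp_force: 1.3
```

```bash
python3 - <<'E'
from h import *
c=r.calibration("side");s=r.get_image("side");w=r.get_image("wrist")
o=r.get_obs();print(o['ee_pos'],o['wrist_force'])
a=cv2.resize(s[200:300,270:370],(400,400),interpolation=cv2.INTER_CUBIC)
b=cv2.resize(w[180:380,220:420],(400,400),interpolation=cv2.INTER_CUBIC)
cv2.imwrite("pics/end2.png",np.hstack([a,b])[:,:,::-1])
E
python3 shift.py
```

```text
[0.49024756 0.0714299  0.07255948] [ 0.05745436 -1.78945344  3.04507714]
0.9860121011734009 [0.125 0.25 ]
0.31187185645103455 [3.5   2.875]
```

View pics/end2.png

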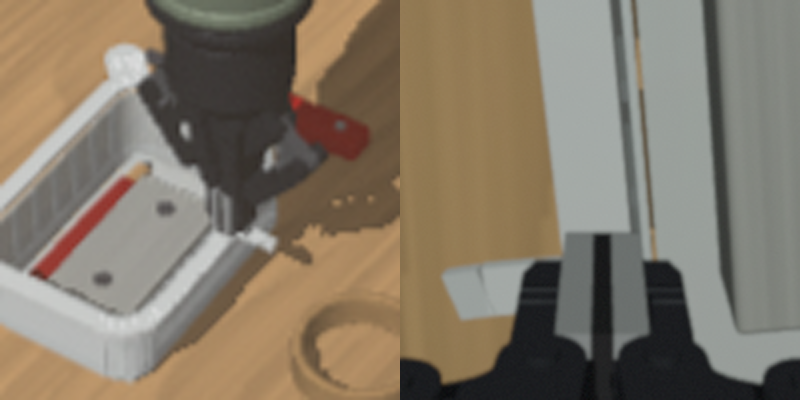

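The tips are on the rim at the root of the tongue: the tongue's mid-line is about row 285 and the tips are at about row 279 in the wrist crop, so about 1 mm apart. The push is about 3 N and the tray hasn't shifted.

```bash
python3 -c "
from plant import r
print(r.close_job())"
```

```text
the job is handed in; nothing more can be done
None
```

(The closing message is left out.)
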